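# Size a locating pin in the ring gauge

## Robot

A 6-joint arm with a two-finger parallel gripper is mounted at the origin on a cart in front of the work surface, level with it; the furniture and walls round the work are solid. World frame = base frame: x ahead of the robot, y to its left, z up, the work surface at z = 0. Lengths are in m, angles in degrees, forces in N, time in s.
With the tool pointing down it reaches from about 0.4 to 0.825 m from the base axis. Payload 7 kg.
Tool frame: the origin (TCP) lies midway between the tips of the shut fingers; the grasp point (between the pads) lies 19 mm behind it (r.grip_point_offset is the z of the grasp point in the tool frame, in m); z points along the fingers, y is the line along which they close (so a half turn about z gives the same grasp; the last joint's range is limited). The gripper opens to 88 mm and grips with 3 to 60 N. Pads are 19 mm wide; open, the fingers measure 130 mm over their backs; the gripper's body (78 mm by 193 mm) begins 47 mm behind the grasp point.
Start: joints at [-58.837, 20.546, 0.682, 0, -70.136, -16.507], TCP at [0.171, -0.653, 0.227] pointing down, gripper open.
Joint ranges: [-176.03, 176.03], [-82.01, 121.73], [-58.28, 71.71], [-173.87, 95.51], [-174.79, -0.11], [-173.66, 173.66]. Speed limits (degrees/s): [136.94, 136.94, 172.46, 180, 180, 180].

## Interface

Orientations are given as [roll, pitch, yaw] about the fixed x, y, z axes, in that order (R = Rz(yaw) Ry(pitch) Rx(roll)).
In Python, from plant import r, viewer, recognise, outline_of, pinpoint gives the robot as it stands.
- The arm moves only by the tool move_arm, never from a script. Its argument "targets" is a list of rows, each a list of 2 entries, a list of its own where there are three numbers: the shift along the tool's x, y, z in cm, then the turn, a rotation vector about the tool's x, y, z in rad. A call has 1 to 5 rows; each row is the pose to reach, as a shift and turn from the pose commanded when the call began, along the tool's axes at that moment; what a row does not reach only later rows make up. A row lasts 1/8 s, in which the tool goes at most 62.5 mm and 10.7 degrees, less where a joint would pass 70% of its speed; a pose out of reach is approached as far as the arm can. A call with a gripper value outside its range is refused whole. "jaw" is the finger opening in cm, from 0 to 8.76, set as the call begins (left out, the last holds). The fingers move at their own pace and stop on an object; "squeeze" is the grip in N (left out, the last holds). Time passes only in rows, so rows that repeat a pose let the fingers close. It gives the time, the measured TCP pose, the force, the opening and the grip force at its end, in the units of the state.
- r.get_state(): the state, without advancing time (a new reading comes with each control period).
- viewer.capture(name): name is "scene" or "top" or "wrist"; returns a dict with "image" (384x512x3 uint8, blue, green, red), "intrinsics" (3x3 intrinsics, pixels), "camera_from_world" (4x4, takes a point from world to camera coordinates). Camera axes: x right, y up, looking along -z (the intrinsics and any distortion apply to the point x, -y, -z); pixel columns grow to the right and rows downward; lengths in m; the calibration is good to about 2 mm. A picture is of the moment at which its call begins. There is no depth.
- r.close_job(): hands the job in; it is judged then, once.
Trained networks look in the newest picture that a camera, given by its name, has taken for a name from the list of things; names that differ only in an ending like _2 or _b are one class to them, and where a whole thing is asked for, a point or a joint stands for the part that bears it (a point fixed in the world has none). Each returns a list of dicts, best first, with "score" (0 to 1); they miss things now and then, are a little off and sometimes report something else, mostly with a low value. They report only what shows in the picture. A call takes as long as a camera call. They do not tell look-alikes from the thing itself.
- recognise(label, camera): "box" ([left, top, right, bottom] in pixels, round what is visible of it).
- outline_of(label, camera): "mask" (384x512 bool, what is visible of it) and "box" ([left, top, right, bottom] in pixels, round what is visible of it).
- pinpoint(label, camera): "location" ([row, column] in pixels: a listed point, or the origin of a listed thing).
The state is a dict: "time_s": time; "joints": joint angles; "qd": joint speeds; "joint_torque": joint torques, N m; "tcp_pos": TCP position; "eef_rot": TCP orientation; "contact_force": force on the tool from outside, world axes, zero at the start; "moment": the same for the moment, N m; "gripper_width": finger opening in m; "gripper_force": force on a finger pad.
Only numpy, scipy, OpenCV 4.12 (cv2) and the standard library are available. Lean on these libraries where they do the work, as an engineer would, in place of code of your own. Each camera call takes 0.05 s, during which the arm holds its last target. There are 200 camera calls.

## Task

Find the size of the locating pin that stands alone in the single wooden stand: beginning at the widest ring of the ring gauge and taking the rings in order, pass the pin's shank right through each ring and draw it out again, until a ring stops it. The rings float a little in their seats, so feel for each bore with a light push and never force the pin. Then leave the pin standing fully home, its collar down on the ring, in the tightest ring it passes, so that its size can be read there; leave the two pins in the double stand where they are.

Things in the scene. Friction and masses are not known exactly. Their poses are not given: they have to be found in the camera images.
- ring_gauge: Ring gauge, fixed: bar 66 x 284 mm on two feet with four floating steel rings in a row along its y axis, seats 60 mm apart. Origin at its middle on the worktop, z up; widest ring at y = +90 mm, tightest at y = -90 mm. Ring faces 69 mm above the worktop; two flat keeper strips along the bar stay below them; open below the rings (under 49 mm). Yaw up to 0.3 either way.
- seat1 (a point): Centre of the seat of the widest (first) ring, level with the ring's top face; y along the row towards the wider rings. Steel ring, bore 32 mm, 20 mm high, bore edge square, flat top 41 mm wide. It floats 2 mm each way in x and y about this point (about 1 N friction), starts anywhere in that play, unseen by this reading. Oiled, slippery.
- seat2 (a point): Centre of the seat of the second ring, level with the ring's top face; y along the row towards the wider rings. Steel ring, bore 26 mm, 20 mm high, bore edge square, flat top 41 mm wide. It floats 2 mm each way in x and y about this point (about 1 N friction), starts anywhere in that play, unseen by this reading. Oiled, slippery.
- seat3 (a point): Centre of the seat of the third ring, level with the ring's top face; y along the row towards the wider rings. Steel ring, bore 20 mm, 20 mm high, bore edge square, flat top 41 mm wide. It floats 2 mm each way in x and y about this point (about 1 N friction), starts anywhere in that play, unseen by this reading. Oiled, slippery.
- seat4 (a point): Centre of the seat of the tightest (fourth) ring, level with the ring's top face; y along the row towards the wider rings. Steel ring, bore 14 mm, 20 mm high, bore edge square, flat top 41 mm wide. It floats 2 mm each way in x and y about this point (about 1 N friction), starts anywhere in that play, unseen by this reading. Oiled, slippery. No pin passes it.
- stand_hole (a point): Mouth of the hole in the single wooden stand (block 68 x 68 x 58 mm, fixed to the worktop, hole 35 mm wide right through), at its centre, 58 mm above the worktop. The pin to be sized hangs in it by its collar.
- pin_a: Steel locating pin, upright. Origin: centre of its foot, z up. Round shank 45 mm long, 1.2 x 2.5 mm taper at the foot; collar 40 mm wide, 6 mm high, its underside 45 mm over the origin; knurled round grip 22 mm wide, 51 to 87 mm over the origin. 0.16-0.45 kg. The pins differ only in shank: 30.8, 24.8 or 18.8 mm, not told which. In the single stand: to be sized; in the double stand: leave alone.
- pin_b: Steel locating pin, upright. Origin: centre of its foot, z up. Round shank 45 mm long, 1.2 x 2.5 mm taper at the foot; collar 40 mm wide, 6 mm high, its underside 45 mm over the origin; knurled round grip 22 mm wide, 51 to 87 mm over the origin. 0.16-0.45 kg. The pins differ only in shank: 30.8, 24.8 or 18.8 mm, not told which. In the single stand: to be sized; in the double stand: leave alone.
- pin_c: Steel locating pin, upright. Origin: centre of its foot, z up. Round shank 45 mm long, 1.2 x 2.5 mm taper at the foot; collar 40 mm wide, 6 mm high, its underside 45 mm over the origin; knurled round grip 22 mm wide, 51 to 87 mm over the origin. 0.16-0.45 kg. The pins differ only in shank: 30.8, 24.8 or 18.8 mm, not told which. In the single stand: to be sized; in the double stand: leave alone.
Not all that is in view belongs to the job. What is shaped like the pin_b but green is not meant.

How it is judged:
By the outcome, as a careful person would: the job done as asked, in the order asked, and still so for the second after the job is handed in, with the robot touching nothing.
It also fails if it takes over 64 s, if anything falls off the work surface, if the arm or the gripper's body presses on something with over 40 N, if the wrist force passes 120 N, or if a joint passes its speed limit or range.

## Working session

There is one attempt and no reset: what is moved stays moved. The work goes in short steps, Python scripts to look and compute and a tool call to move; the robot and the scene stay as the last step left them, time stands still between calls to the robot, and variables do not carry over. Pictures are saved under pics/ and viewed, at most 10 in all, crops included, and the job is handed in when it is done.

Besides the shell and the picture viewer there is one more tool, called after "Call:" as name(argument=value, ...) on one line, values as JSON. move_arm: Moves the arm, as the interface text tells. Its arguments: {"type":"object","properties":{"targets":{"type":"array","items":{"type":"array"}},"jaw":{"type":"number"},"squeeze":{"type":"number"}},"required":["targets"]}

```bash
ls; mkdir -p pics
python3 - <<'E'
from plant import r,viewer,recognise,outline_of,pinpoint
import cv2
s=r.get_state();print({k:s[k] for k in s})
print(r.grip_point_offset)
ims=[]
for c in ("scene","top"):
    d=viewer.capture(c);ims.append(d["image"])
    print(c,d["intrinsics"].tolist() if hasattr(d["intrinsics"],'tolist') else d["intrinsics"]); print(d["camera_from_world"])
    for l in ("ring_gauge","seat1","seat2","seat3","seat4","stand_hole","pin_a"):
        print(c,l,[(p["location"],round(p["score"],2)) for p in pinpoint(l,c)][:5])
    cv2.imwrite(f"pics/{c}0.png",d["image"])
E
```

```text
pics
{'time_s': 0.0, 'joints': array([-5.88363007e+01,  2.05911741e+01,  6.34827630e-01, -2.10013214e-02,
       -7.01355973e+01, -1.65078661e+01]), 'qd': array([-0.03492605,  0.14192624, -0.04691615,  0.04110217,  0.05585056,
       -0.02935085]), 'joint_torque': array([ 2.91819691e-03, -5.82720423e+01,  2.93063146e+01,  6.99763834e+00,
        6.72334674e-03, -1.74332413e-04]), 'tcp_pos': array([ 0.17065387, -0.65257327,  0.22563087]), 'eef_rot': array([ 1.79906236e+02, -7.19932466e-03, -1.65351313e+02]), 'contact_force': array([ 0.95169602, -1.30447141,  0.73172634]), 'moment': array([0.00579054, 0.00855276, 0.03708038]), 'gripper_force': 0.0, 'gripper_width': 0.08747521883343946}
-0.0188
scene [[389.0164780552282, 0.0, 260.06721537929684], [0.0, 389.0164780552282, 195.24580845637627], [0.0, 0.0, 1.0]]
[[-0.65578468 -0.75487377  0.0105847   0.25512432]
 [ 0.3121436  -0.25835064  0.91423264 -0.25157941]
 [-0.68739568  0.60284371  0.40505141 -0.85972244]
 [ 0.          0.          0.          1.        ]]
scene ring_gauge [([215.4, 254.1], 0.64)]
scene seat1 [([193.8, 261.5], 0.97),
[... 896 characters left out ...]
e+00  0.00000000e+00  1.00000000e+00]]
top ring_gauge [([186.1, 255.4], 0.61), ([185.3, 245.8], 0.18)]
top seat1 [([189.6, 283.6], 0.93), ([177.0, 224.2], 0.89), ([181.2, 249.3], 0.83), ([181.9, 264.8], 0.72)]
top seat2 [([189.6, 283.6], 0.93), ([177.0, 224.2], 0.89), ([181.2, 249.3], 0.83), ([181.9, 264.8], 0.72)]
top seat3 [([189.6, 283.6], 0.93), ([177.0, 224.2], 0.89), ([181.2, 249.3], 0.83), ([181.9, 264.8], 0.72)]
top seat4 [([189.6, 283.6], 0.93), ([177.0, 224.2], 0.89), ([181.2, 249.3], 0.83), ([181.9, 264.8], 0.72)]
top stand_hole [([206.9, 175.3], 0.78)]
top pin_a [([210.9, 178.1], 0.68), ([194.9, 362.7], 0.61), ([213.3, 150.7], 0.6), ([187.1, 343.8], 0.51), ([201.0, 133.4], 0.49)]
```

```bash
cat > h.py <<'E'
import numpy as np
from plant import r,viewer,recognise,outline_of,pinpoint
def ray(d,px):
    K=np.array(d["intrinsics"]);T=np.array(d["camera_from_world"]);R=T[:3,:3]
    v=np.linalg.inv(K)@[px[1],px[0],1]; v=np.array([v[0],-v[1],-v[2]])
    return -R.T@T[:3,3], R.T@v
def atz(d,px,z):
    c,v=ray(d,px); return (c+v*(z-c[2])/v[2])
def proj(d,p):
    T=np.array(d["camera_from_world"]);q=T[:3,:3]@np.array(p)+T[:3,3]
    u=np.array(d["intrinsics"])@[q[0],-q[1],-q[2]]; return u[1]/u[2],u[0]/u[2]
E
python3 - <<'E'
from h import *
import cv2
for c in ("scene","top"):
    d=viewer.capture(c)
    for p in pinpoint("seat1",c)[:5]: print(c,'seat',atz(d,p["location"],.069).round(4))
    for p in pinpoint("stand_hole",c)[:5]: print(c,'hole',atz(d,p["location"],.058).round(4))
    for p in pinpoint("ring_gauge",c)[:1]: print(c,'gauge',atz(d,p["location"],.0).round(4))
    for p in pinpoint("pin_a",c)[:5]: print(c,'pin',atz(d,p["location"],.013).round(4))
a=cv2.imread("pics/scene0.png");b=cv2.imread("pics/top0.png")
a=cv2.resize(a[140:330,90:370],None,fx=2.8,fy=2.8)[:, :790]
b=cv2.resize(b[130:250,90:400],None,fx=2.5,fy=2.5)
cv2.imwrite("pics/a.png",a);cv2.imwrite("pics/b.png",b)
E
```

```text
scene seat [ 0.5252 -0.1157  0.069 ]
scene seat [ 0.5246 -0.0572  0.069 ]
scene seat [0.5254 0.0075 0.069 ]
scene seat [ 0.5277 -0.1768  0.069 ]
scene hole [0.4444 0.1768 0.058 ]
scene hole [ 0.5375 -0.1839  0.058 ]
scene gauge [ 0.5162 -0.0805  0.    ]
scene pin [0.4317 0.3514 0.013 ]
scene pin [0.4106 0.2777 0.013 ]
scene pin [0.4329 0.1748 0.013 ]
scene pin [0.3965 0.075  0.013 ]
top seat [ 0.5266 -0.0573  0.069 ]
top seat [ 0.5119 -0.1718  0.069 ]
top seat [0.5412 0.0023 0.069 ]
top hole [0.4364 0.1883 0.058 ]
top gauge [ 0.5267 -0.0828  0.    ]
top pin [0.4143 0.2675 0.013 ]
top pin [0.4584 0.3308 0.013 ]
top pin [ 0.4926 -0.463   0.013 ]
top pin [0.4238 0.1757 0.013 ]
top pin [ 0.5191 -0.3859  0.013 ]
```

View pics/a.png

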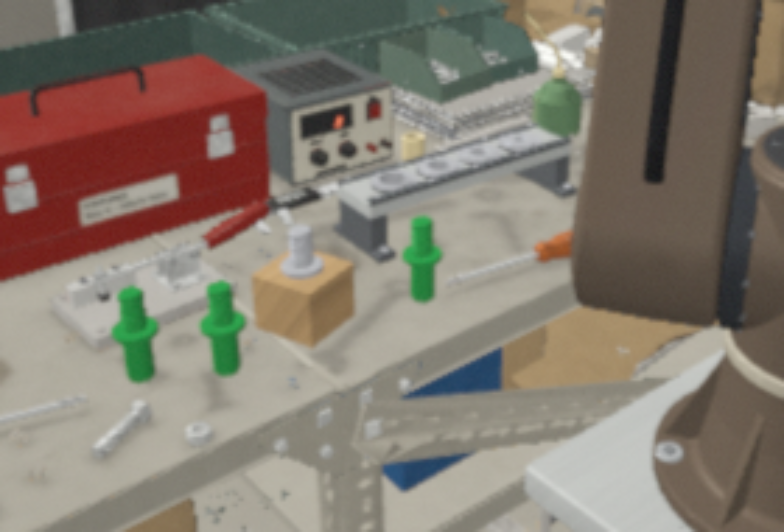

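View pics/b.png

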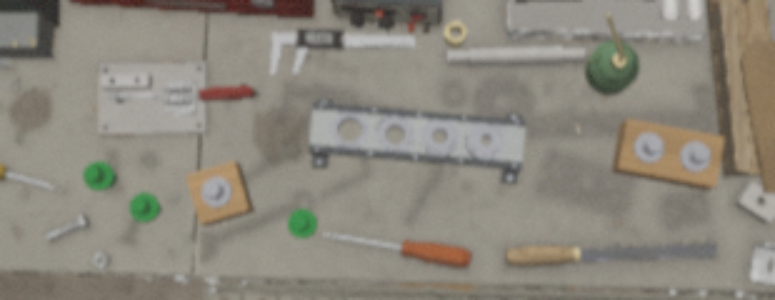

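Call:
move_arm(targets=[[[-4.3,4.1,0],[0,0,0.05]],[[-8.6,8.2,0],[0,0,0.1]],[[-12.9,12.3,0],[0,0,0.15]],[[-17.2,16.4,0],[0,0,0.2]],[[-21.5,20.5,0],[0,0,0.256]]])

```text
time_s: 1.92
tcp_pos: [0.3277, -0.3987, 0.2269]
eef_rot: [-180.0, 0.0, 179.9]
contact_force: [2.1, -0.5, 0.5]
gripper_width: 0.0875
gripper_force: 0.0
```

Call:
move_arm(targets=[[[-3,5.3,0],[0,0,0]],[[-6,10.6,0],[0,0,0]],[[-9,15.9,0],[0,0,0]],[[-12,21.2,0],[0,0,0]],[[-15,26.5,0],[0,0,0]]])

```text
time_s: 2.55
tcp_pos: [0.4777, -0.1334, 0.2271]
eef_rot: [180.0, 0.1, -180.0]
contact_force: [1.1, -0.7, -0.9]
gripper_width: 0.0876
gripper_force: 0.0
```

Run:
```python
from h import *
import cv2
print(r.get_state()["tcp_pos"])
d=viewer.capture("wrist");cv2.imwrite("pics/w0.png",d["image"])
for p in pinpoint("seat1","wrist")[:5]: print('seat',p["location"],p["score"],atz(d,p["location"],.069).round(4))
print(d["camera_from_world"],d["intrinsics"])
```

```text
[ 0.4777193  -0.13339621  0.22710285]
seat [222.0, 366.5] 0.93 [0.5304 0.0054 0.069 ]
seat [213.6, 216.7] 0.9 [ 0.52  -0.174  0.069]
seat [211.9, 266.0] 0.67 [ 0.5178 -0.1154  0.069 ]
seat [212.4, 317.2] 0.56 [ 0.5184 -0.0545  0.069 ]
[[-1.27211094e-03  9.99999155e-01 -2.69071354e-04  1.32809873e-01]
 [-9.68050645e-01 -1.29893893e-03 -2.50751395e-01  4.94285122e-01]
 [-2.50751533e-01 -5.85088941e-05  9.68051479e-01 -2.69561933e-01]
 [ 0.00000000e+00  0.00000000e+00  0.00000000e+00  1.00000000e+00]] [[279.85770646   0.         251.89807309]
 [  0.         279.85770646 191.57257353]
 [  0.           0.           1.        ]]
```

View pics/w0.png

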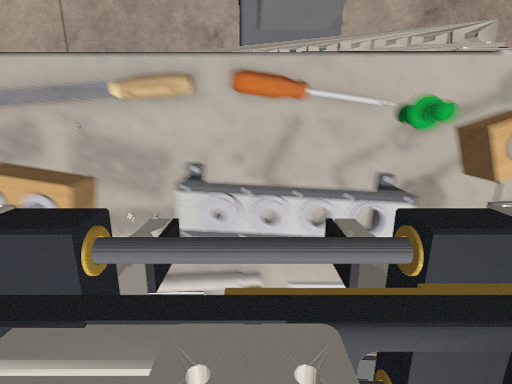

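Call:
move_arm(targets=[[[-5,2.5,0],[0,0,0]],[[-10,5,0],[0,0,0]],[[-10,5,0],[0,0,0]]])

```text
time_s: 3.02
tcp_pos: [0.5794, -0.0841, 0.2253]
eef_rot: [-180.0, -0.1, -179.9]
contact_force: [-1.0, -0.2, -0.2]
gripper_width: 0.0875
gripper_force: 0.0
```

Run:
```python
from h import *
import cv2
print(r.get_state()["tcp_pos"])
d=viewer.capture("wrist");cv2.imwrite("pics/w1.png",d["image"])
import pickle;pickle.dump(d,open("w1.pkl","wb"))
for p in pinpoint("seat1","wrist")[:5]: print('seat',p["location"],p["score"],atz(d,p["location"],.069).round(4))
for p in pinpoint("stand_hole","wrist")[:3]: print('hole',p["location"],p["score"],atz(d,p["location"],.058).round(4))
b=cv2.resize(d["image"][60:210,90:440],None,fx=2.28,fy=2.28,interpolation=cv2.INTER_CUBIC)
cv2.imwrite("pics/w1c.png",b)
```

```text
[ 0.57936537 -0.08411458  0.22534896]
seat [122.2, 165.2] 0.92 [ 0.5158 -0.1777  0.069 ]
seat [123.9, 220.9] 0.82 [ 0.5175 -0.117   0.069 ]
seat [130.1, 275.7] 0.73 [ 0.524 -0.057  0.069]
seat [132.6, 329.7] 0.69 [0.5265 0.0025 0.069 ]
```

View pics/w1c.png

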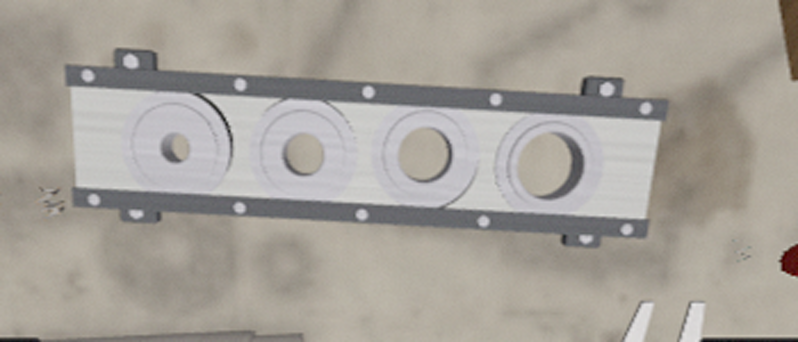

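```bash
cat > bores.py <<'E'
from h import *
import cv2
def bores(d,cen,fx=4):
    """cen: approx (row,col) px of bores; returns world xy of top rim centre, diameter mm"""
    im=cv2.resize(d["image"],None,fx=fx,fy=fx,interpolation=cv2.INTER_CUBIC).astype(int)
    # lavender: blue>=red and bright
    ok=((im[...,0]-im[...,2]>-6)&(im.min(2)>165)).astype(np.uint8)
    out=[]
    for rr,cc in cen:
        n,l,s,ce=cv2.connectedComponentsWithStats(1-ok,connectivity=4)
        k=l[int((rr+.5)*fx),int((cc+.5)*fx)]
        if k==0: out.append(None);continue
        cs,_=cv2.findContours((l==k).astype(np.uint8),cv2.RETR_EXTERNAL,cv2.CHAIN_APPROX_NONE)
        c=max(cs,key=cv2.contourArea)[:,0,:]
        P=np.array([atz(d,((y+.5)/fx-.5,(x+.5)/fx-.5),.069)[:2] for x,y in c])
        A=np.c_[2*P,np.ones(len(P))];s=np.linalg.lstsq(A,(P**2).sum(1),rcond=None)[0]
        R=np.sqrt(s[2]+s[0]**2+s[1]**2);out.append((s[:2].round(4),round(2e3*R,1),(1e3*(np.linalg.norm(P-s[:2],axis=1)-R)).std().round(2)))
    return out
E
python3 - <<'E'
from bores import *
import pickle
d=pickle.load(open("w1.pkl","rb"))
for o in bores(d,[(60+165/2.28,90+550/2.28),(60+154/2.28,90+424/2.28),(60+153/2.28,90+304/2.28),(60+147/2.28,90+175/2.28)]): print(o)
for c in [(550,165),(424,154),(304,153),(175,147)]: print(atz(d,(60+c[1]/2.28-.3,90+c[0]/2.28-.3),.069))
E
```

```text
(array([0.5264, 0.0041]), np.float64(32.4), np.float64(0.16))
(array([ 0.5214, -0.0564]), np.float64(26.2), np.float64(0.16))
(array([ 0.5215, -0.1154]), np.float64(20.0), np.float64(0.2))
(array([ 0.5185, -0.1767]), np.float64(13.9), np.float64(0.2))
[0.52591037 0.00376367 0.069     ]
[ 0.52089426 -0.05710711  0.069     ]
[ 0.52057247 -0.1147252   0.069     ]
[ 0.51792798 -0.17646317  0.069     ]
```

Call:
move_arm(targets=[[[1.5,5.2,0],[0,0,0]],[[3,10.4,0],[0,0,0]],[[4.5,15.6,0],[0,0,0]],[[6,20.8,0],[0,0,0]],[[7.5,26,0],[0,0,0]]], jaw=5)

```text
time_s: 3.8
tcp_pos: [0.5009, 0.1751, 0.2274]
eef_rot: [179.9, 0.1, 179.9]
contact_force: [1.6, 1.2, 1.2]
gripper_width: 0.0506
gripper_force: 0.0
```

Run:
```python
from h import *
import cv2
print(r.get_state()["tcp_pos"])
d=viewer.capture("wrist")
import pickle;pickle.dump(d,open("w2.pkl","wb"))
for p in pinpoint("stand_hole","wrist")[:3]: print('hole',p["location"],p["score"],atz(d,p["location"],.058).round(4))
for p in pinpoint("pin_a","wrist")[:5]: print('pin',p["location"],p["score"],atz(d,p["location"],.013).round(4))
b=cv2.resize(d["image"][20:210,150:400],None,fx=3,fy=3,interpolation=cv2.INTER_CUBIC)
cv2.imwrite("pics/w2c.png",b)
```

```text
[0.5008791  0.17508298 0.22742757]
hole [121.8, 253.0] 0.85 [0.4372 0.1777 0.058 ]
pin [120.3, 253.2] 0.88 [0.4357 0.1782 0.013 ]
pin [90.7, 165.1] 0.81 [0.3997 0.0674 0.013 ]
pin [135.5, 370.7] 0.8 [0.455  0.3317 0.013 ]
pin [194.7, 3.6] 0.66 [ 0.535  -0.1655  0.013 ]
pin [106.9, 329.8] 0.63 [0.4192 0.2758 0.013 ]
```

View pics/w2c.png

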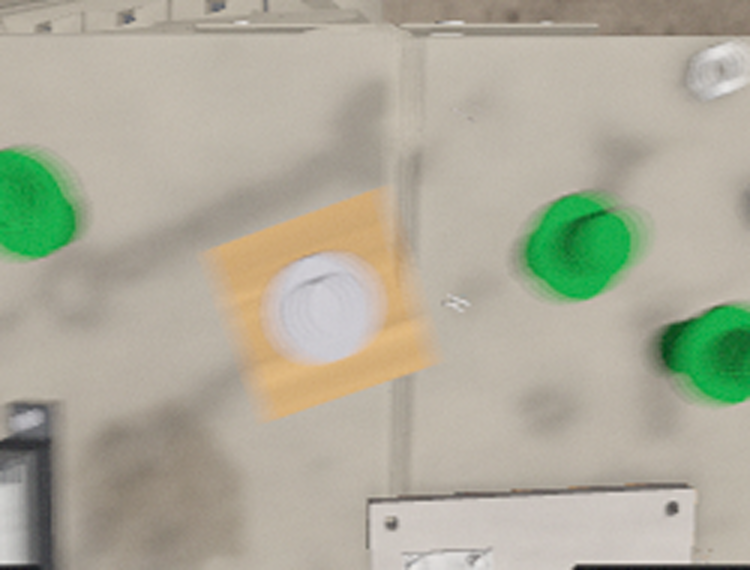

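Run:
```python
from h import *
import pickle
d=pickle.load(open("w2.pkl","rb"))
f=lambda x,y,z: atz(d,(20+y/3-.3,150+x/3-.3),z).round(4)
print(f(323,307,.064),f(325,305,.058))
c=[f(*q,.058) for q in ((203,250),(388,188),(440,362),(268,420))]
print(c,np.mean(c,0))
print(r.get_state()["tcp_pos"])
```

```text
[0.4374 0.1825 0.064 ] [0.4367 0.1834 0.058 ]
[array([0.4169, 0.1379, 0.058 ]), array([0.3952, 0.2062, 0.058 ]), array([0.458 , 0.2277, 0.058 ]), array([0.4804, 0.1614, 0.058 ])] [0.437625 0.1833   0.058   ]
[0.50099209 0.17584474 0.22728716]
```

Call:
move_arm(targets=[[[5,0.7,0],[0,0,0]],[[6.4,0.7,5],[0,0,0]],[[6.4,0.7,10],[0,0,0]],[[6.4,0.7,14],[0,0,0]],[[6.4,0.7,15.7],[0,0,0]]])

```text
time_s: 4.58
tcp_pos: [0.437, 0.1792, 0.0679]
eef_rot: [-179.9, -0.1, 179.9]
contact_force: [0.5, -0.9, 0.9]
gripper_width: 0.0501
gripper_force: 0.0
```

Call:
move_arm(targets=[[[0,0,0],[0,0,0]],[[0,0,0],[0,0,0]],[[0,0,0],[0,0,0]],[[0,0,0],[0,0,0]]], jaw=1, squeeze=40)

```text
time_s: 5.08
tcp_pos: [0.4384, 0.1815, 0.0706]
eef_rot: [180.0, 0.1, 180.0]
contact_force: [-0.4, -3.5, 8.0]
gripper_width: 0.021
gripper_force: 40.0
```

Call:
move_arm(targets=[[[0,0,-3],[0,0,0]],[[0,0,-6],[0,0,0]],[[0,0,-9],[0,0,0]],[[0,0,-9],[0,0,0]]])

```text
time_s: 5.58
tcp_pos: [0.4391, 0.1829, 0.1619]
eef_rot: [179.8, 0.2, -180.0]
contact_force: [0.0, 1.4, -2.6]
gripper_width: 0.0212
gripper_force: 40.0
```

Run:
```python
from h import *
for i in range(3):
    d=viewer.capture("scene");s=r.get_state();print([s[k] for k in("tcp_pos","eef_rot","contact_force","moment","gripper_width")])
import cv2
cv2.imwrite("pics/s1.png",cv2.resize(d["image"][170:290,120:300],None,fx=4,fy=4,interpolation=cv2.INTER_CUBIC))
```

```text
[array([0.438133  , 0.18218765, 0.16029284]), array([1.79876237e+02, 8.06379907e-02, 1.79984896e+02]), array([-0.35780688, -0.88777917, -3.13907431]), array([ 0.0226497 ,  0.08283287, -0.02262858]), 0.021253298127726198]
[array([0.43759716, 0.1817059 , 0.15933677]), array([ 1.79954736e+02, -8.10418693e-03,  1.79975217e+02]), array([ 0.29004195, -0.01288505, -1.83353522]), array([-0.07643386,  0.05957272,  0.02649415]), 0.021115370544697455]
[array([0.43734083, 0.18137349, 0.15878693]), array([-1.79985884e+02, -6.16691881e-02,  1.79972989e+02]), array([-0.08450115,  0.21464212, -3.35171837]), array([-0.01998162, -0.01266279,  0.01899628]), 0.0211566909984288]
```

View pics/s1.png

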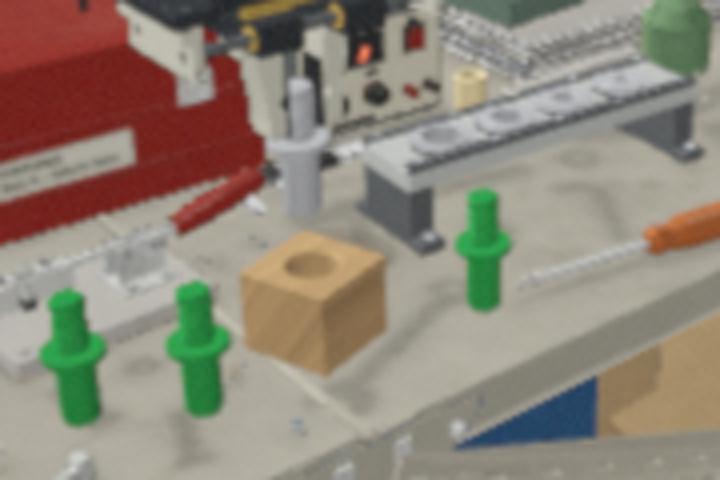

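Call:
move_arm(targets=[[[-2.3,-4.5,0],[0,0,0]],[[-4.6,-9,0],[0,0,0]],[[-6.9,-13.5,0],[0,0,0]],[[-8.9,-17.8,0],[0,0,0]],[[-8.9,-17.8,0],[0,0,0]]])

```text
time_s: 6.35
tcp_pos: [0.5269, 0.001, 0.1577]
eef_rot: [-179.9, -0.2, 179.8]
contact_force: [-0.6, 0.5, -3.7]
gripper_width: 0.021
gripper_force: 40.0
```

Call:
move_arm(targets=[[[0,0,1.5],[0,0,0]],[[0,0,2.8],[0,0,0]],[[0,0,3.4],[0,0,0]],[[0,0,3.8],[0,0,0]],[[0,0,3.8],[0,0,0]]])

```text
time_s: 6.98
tcp_pos: [0.5269, 0.004, 0.1214]
eef_rot: [-180.0, -0.0, -180.0]
contact_force: [1.2, -0.1, -2.8]
gripper_width: 0.0212
gripper_force: 40.0
```

Call:
move_arm(targets=[[[0,0,0.8],[0,0,0]],[[0,0,1.7],[0,0,0]],[[0,0,2.6],[0,0,0]],[[0,0,3.4],[0,0,0]],[[0,0,3.7],[0,0,0]]])

```text
time_s: 7.6
tcp_pos: [0.5266, 0.0035, 0.0838]
eef_rot: [-180.0, -0.1, 180.0]
contact_force: [-0.3, -0.8, -1.6]
gripper_width: 0.021
gripper_force: 40.0
```

Call:
move_arm(targets=[[[0,0,-3],[0,0,0]],[[0,0,-6],[0,0,0]],[[0.25,-3,-6],[0,0,0]],[[0.5,-6,-6],[0,0,0]],[[0.5,-6,-6],[0,0,0]]])

```text
time_s: 8.22
tcp_pos: [0.5216, -0.0578, 0.1446]
eef_rot: [-180.0, 0.0, 179.9]
contact_force: [-0.5, -0.1, -2.4]
gripper_width: 0.0214
gripper_force: 40.0
```

Call:
move_arm(targets=[[[0,0,0.8],[0,0,0]],[[0,0,1.4],[0,0,0]],[[0,0,1.7],[0,0,0]],[[0,0,1.9],[0,0,0]],[[0,0,2.0],[0,0,0]]])

```text
time_s: 8.85
tcp_pos: [0.5219, -0.0563, 0.1245]
eef_rot: [-180.0, -0.0, -180.0]
contact_force: [-0.2, -0.3, -1.5]
gripper_width: 0.0213
gripper_force: 40.0
```

Call:
move_arm(targets=[[[0,0,0.1],[0,0,0]],[[0,0,0.2],[0,0,0]],[[0,0,0.3],[0,0,0]],[[0,0,0.4],[0,0,0]]])

```text
time_s: 9.35
tcp_pos: [0.5219, -0.0564, 0.1205]
eef_rot: [-180.0, -0.0, 180.0]
contact_force: [-0.8, -0.8, -1.4]
gripper_width: 0.0213
gripper_force: 40.0
```

Call:
move_arm(targets=[[[0,0,0.2],[0,0,0]],[[0,0,0.4],[0,0,0]],[[0,0,0.6],[0,0,0]],[[0,0,0.8],[0,0,0]]])

```text
time_s: 9.85
tcp_pos: [0.5219, -0.0564, 0.1124]
eef_rot: [-180.0, -0.0, 180.0]
contact_force: [-1.1, -0.2, -2.9]
gripper_width: 0.0212
gripper_force: 40.0
```

Call:
move_arm(targets=[[[0,0,0.6],[0,0,0]],[[0,0,1.2],[0,0,0]],[[0,0,1.8],[0,0,0]],[[0,0,2.4],[0,0,0]],[[0,0,2.7],[0,0,0]]])

```text
time_s: 10.48
tcp_pos: [0.5219, -0.0563, 0.085]
eef_rot: [-180.0, -0.0, 180.0]
contact_force: [0.2, 0.3, -1.8]
gripper_width: 0.0213
gripper_force: 40.0
```

Call:
move_arm(targets=[[[0,0,-3],[0,0,0]],[[0,0,-6],[0,0,0]],[[0,-3,-6],[0,0,0]],[[0,-5.9,-6],[0,0,0]],[[0,-5.9,-6],[0,0,0]]])

```text
time_s: 11.1
tcp_pos: [0.5218, -0.1167, 0.1455]
eef_rot: [-180.0, 0.0, 179.9]
contact_force: [0.1, 0.1, -2.0]
gripper_width: 0.0212
gripper_force: 40.0
```

Call:
move_arm(targets=[[[0,0,0.8],[0,0,0]],[[0,0,1.4],[0,0,0]],[[0,0,1.7],[0,0,0]],[[0,0,1.8],[0,0,0]],[[0,0,1.9],[0,0,0]]])

```text
time_s: 11.72
tcp_pos: [0.5221, -0.1151, 0.1266]
eef_rot: [-180.0, 0.0, -180.0]
contact_force: [-0.8, 0.7, 0.4]
gripper_width: 0.0214
gripper_force: 40.0
```

Call:
move_arm(targets=[[[0,0,0.05],[0,0,0]],[[0,0,0.1],[0,0,0]],[[0,0,0.15],[0,0,0]],[[0,0,0.2],[0,0,0]]])

```text
time_s: 12.22
tcp_pos: [0.523, -0.1156, 0.1264]
eef_rot: [-180.0, 0.1, -180.0]
contact_force: [-4.2, 1.3, 14.2]
gripper_width: 0.021
gripper_force: 40.0
```

Call:
move_arm(targets=[[[0,0,-0.3],[0,0,0]],[[0,0,-1.2],[0,0,0]],[[0,0,-1.2],[0,0,0]]])

```text
time_s: 12.6
tcp_pos: [0.5224, -0.1153, 0.1373]
eef_rot: [180.0, 0.1, 180.0]
contact_force: [-1.0, -0.2, -1.8]
gripper_width: 0.021
gripper_force: 40.0
```

Run:
```python
from h import *
import cv2
s=r.get_state();t=s["tcp_pos"];print(t,s["contact_force"])
d=viewer.capture("scene")
v,u=proj(d,t-[0,0,.03]);print(u,v)
u,v=int(u),int(v)
cv2.imwrite("pics/s2.png",cv2.resize(d["image"][v-30:v+30,u-40:u+40],None,fx=10,fy=10,interpolation=cv2.INTER_CUBIC))
for z in (.012,.057):
    p=t-[0,0,z]; print(z,[proj(d,p)],[ (np.array(proj(d,p+np.array([-.607,.795,0])*-.01)))-np.array(proj(d,p))])
```

```text
[ 0.522432   -0.11531305  0.13726025] [-0.9911351  -0.17396403 -1.75857884]
260.2870591581588 182.9506166986949
0.012 [(np.float64(177.70556774118927), np.float64(260.3482412001118))] [array([-1.10607887,  0.62854996])]
0.057 [(np.float64(190.70400041082277), np.float64(260.1966180867033))] [array([-1.18227316,  0.62056659])]
```

View pics/s2.png

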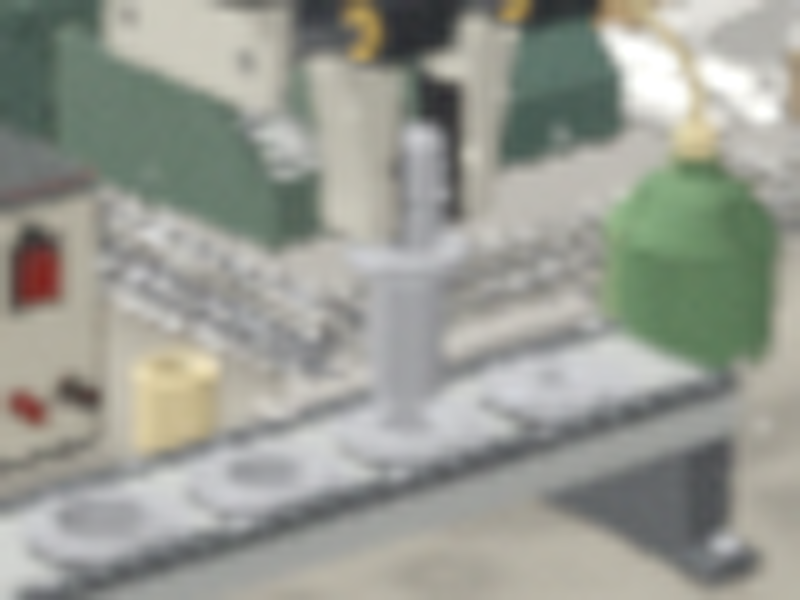

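Call:
move_arm(targets=[[[0,0,-0.9],[0,0,0]],[[0,3,-0.9],[0,0,0]],[[0,5.9,-0.9],[0,0,0]],[[0,5.9,-0.9],[0,0,0]],[[0,5.9,-0.4],[0,0,0]]])

```text
time_s: 13.28
tcp_pos: [0.5223, -0.0563, 0.141]
eef_rot: [180.0, 0.1, -180.0]
contact_force: [-0.3, -0.5, -2.6]
gripper_width: 0.021
gripper_force: 40.0
```

Call:
move_arm(targets=[[[0,0,0.8],[0,0,0]],[[0,0,1.2],[0,0,0]],[[0,0,1.5],[0,0,0]],[[0,0,1.7],[0,0,0]],[[0,0,1.9],[0,0,0]]])

```text
time_s: 13.9
tcp_pos: [0.5217, -0.0565, 0.1214]
eef_rot: [-180.0, -0.0, 180.0]
contact_force: [-0.4, 0.7, -1.6]
gripper_width: 0.0215
gripper_force: 40.0
```

Call:
move_arm(targets=[[[0,0,0.3],[0,0,0]],[[0,0,0.8],[0,0,0]],[[0,0,1.5],[0,0,0]],[[0,0,2.2],[0,0,0]],[[0,0,2.9],[0,0,0]]])

```text
time_s: 14.52
tcp_pos: [0.522, -0.0563, 0.092]
eef_rot: [-180.0, -0.0, 180.0]
contact_force: [-1.5, -0.4, -2.4]
gripper_width: 0.0212
gripper_force: 40.0
```

Call:
move_arm(targets=[[[0,0,0.4],[0,0,0]],[[0,0,0.7],[0,0,0]],[[0,0,0.9],[0,0,0]],[[0,0,1.0],[0,0,0]]])

```text
time_s: 15.02
tcp_pos: [0.522, -0.0563, 0.0825]
eef_rot: [180.0, 0.0, 180.0]
contact_force: [-1.3, -1.3, -1.7]
gripper_width: 0.0211
gripper_force: 40.0
```

Call:
move_arm(targets=[[[0,0,0.05],[0,0,0]],[[0,0,0.1],[0,0,0]],[[0,0,0.13],[0,0,0]]])

```text
time_s: 15.4
tcp_pos: [0.5223, -0.0564, 0.0816]
eef_rot: [-180.0, 0.0, 180.0]
contact_force: [-1.4, -1.2, 2.0]
gripper_width: 0.0213
gripper_force: 40.0
```

Call:
move_arm(targets=[[[0,0,0],[0,0,0]],[[0,0,0],[0,0,0]],[[0,0,0],[0,0,0]],[[0,0,0],[0,0,0]]], jaw=5)

```text
time_s: 15.9
tcp_pos: [0.522, -0.0563, 0.0813]
eef_rot: [180.0, 0.0, 180.0]
contact_force: [-0.0, -0.0, 0.5]
gripper_width: 0.0491
gripper_force: 0.0
```

Call:
move_arm(targets=[[[0,0,-2],[0,0,0]],[[0,0,-5],[0,0,0]],[[0,0,-10],[0,0,0]],[[-4,0,-14],[0,0,0]],[[-8,0,-14],[0,0,0]]])

```text
time_s: 16.52
tcp_pos: [0.6049, -0.0562, 0.2261]
eef_rot: [180.0, 0.5, -180.0]
contact_force: [-0.2, 0.3, -0.2]
gripper_width: 0.0504
gripper_force: 0.0
```

Run:
```python
from h import *
import cv2
s=r.get_state();print(s["tcp_pos"],s["contact_force"],s["gripper_width"])
d=viewer.capture("scene");e=viewer.capture("wrist")
a=cv2.resize(d["image"][150:250,190:310],None,fx=5,fy=5,interpolation=cv2.INTER_CUBIC)[:, :400+200]
b=e["image"][20:210,130:330]
a=a[:500];b=cv2.resize(b,(200,190))
o=np.zeros((500,800,3),np.uint8);o[:,:600]=a;o[:190,600:]=b
cv2.imwrite("pics/fin.png",o)
print(proj(d,[.5214,-.0564,.075]))
```

```text
[ 0.60494349 -0.05623432  0.22611166] [-0.17590799  0.31607718 -0.23484018] 0.05041414366266486
(np.float64(197.05733424735214), np.float64(246.2377460471948))
```

View pics/fin.png

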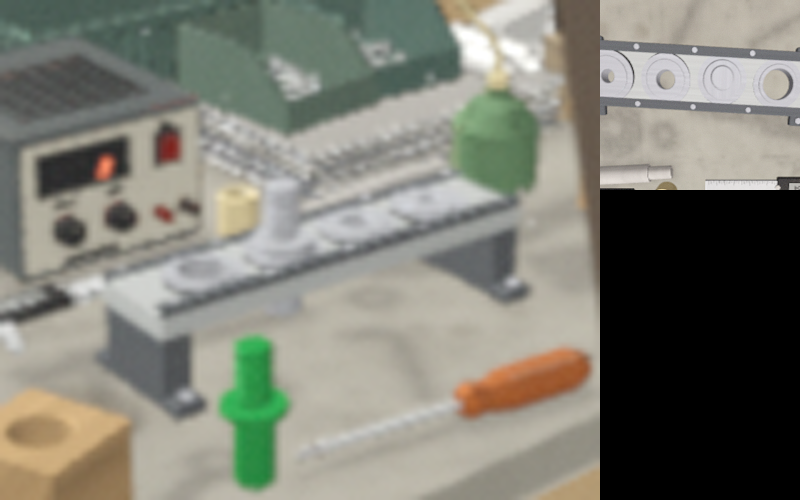

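Run:
```python
from h import *
import cv2
d=viewer.capture("scene")
T=np.array(d["camera_from_world"])
for p in ([.438,.182,.125],[.5224,-.1153,.10],[.5214,-.0564,.04]):
    z=-(T[:3,:3]@np.array(p)+T[:3,3])[2]; print("px/mm",389/z/1000)
for f,fx,rows,x0,x1 in (("s1",4,(135,160,185,195,205),240,350),("s2",10,(245,262,300,330,360,390),320,490)):
    im=cv2.imread(f"pics/{f}.png").astype(int)
    for y in rows: print(f,y,[tuple(im[y,x]) and "%d/%d"%(im[y,x].mean(),im[y,x,0]-im[y,x,2]) for x in range(x0,x1,fx)])
im=d["image"].astype(int)
v,u=proj(d,[.5214,-.0564,.035]);print(u,v)
for y in range(int(v)-6,int(v)+5): print(y,["%d/%d"%(im[y,x].mean(),im[y,x,0]-im[y,x,2]) for x in range(int(u)-10,int(u)+12)])
```

```text
px/mm 0.38882395346531756
px/mm 0.3117435106854423
px/mm 0.3147430305538648
s1 135 ['63/-87', '64/-83', '65/-86', '63/-81', '79/-59', '111/-40', '148/-24', '170/-13', '163/-12', '153/-12', '152/-10', '138/-7', '116/-2', '128/3', '150/4', '150/3', '143/3', '141/4', '155/3', '178/4', '191/5', '187/5', '162/2', '124/-4', '117/-9', '120/-12', '127/-13', '138/-15']
s1 160 ['60/-89', '59/-87', '58/-90', '60/-89', '60/-91', '69/-84', '86/-56', '107/-28', '127/-16', '142/-9', '155/-2', '157/1', '153/3', '151/3', '153/3', '153/3', '149/4', '143/3', '135/4', '119/3', '85/1', '55/0', '47/-1', '48/0', '81/-1', '129/-4', '161/-3', '172/-4']
s1 185 ['75/-89', '67/-88', '63/-88', '61/-87', '62/-83', '77/-56', '113/-21', '132/-7', '132/-6', '161/-3', '184/0', '174/2', '157/4', '147/2', '148/2', '149/2', '148/3', '142/4', '136/4', '129/2', '133/-5', '148/-15', '157/-17', '159/-17', '159/-17', '160/-18', '159/-18', '160/-16']
s1 195 ['59/-88', '77/-63', '126/-29', '158/-9', '156/-8', '161/-14', '164/-16', '161/-16', '158/-17', '159/-17', '160/-12', '162/-2', '157/3', '149/3', '148/3', '149/3', '148/5'
[... 3155 characters left out ...]
-18', '171/-18']
210 ['154/0', '156/-2', '158/-2', '158/-1', '159/-3', '158/-1', '160/-2', '160/-2', '159/1', '159/1', '160/1', '159/2', '152/3', '145/2', '157/-10', '172/-17', '174/-19', '177/-17', '175/-18', '176/-18', '173/-18', '173/-17']
211 ['158/-1', '159/-2', '159/-1', '159/-3', '161/-4', '161/-6', '162/-6', '164/-2', '163/1', '160/3', '162/4', '159/5', '152/3', '147/0', '152/-10', '166/-17', '169/-17', '171/-17', '174/-17', '173/-17', '176/-16', '176/-18']
212 ['160/-3', '159/-5', '160/-5', '160/-7', '162/-11', '163/-12', '162/-12', '162/-6', '162/0', '159/0', '158/1', '156/1', '154/0', '152/-6', '156/-14', '161/-16', '166/-16', '169/-16', '173/-16', '175/-16', '177/-17', '178/-18']
```

```bash
python3 -c "
from plant import r
print(r.close_job())"
```

```text
the job is handed in; nothing more can be done
None
```

The pin from the single stand passed the 32 mm and 26 mm rings and was stopped by the 20 mm ring (about 14 N push), so its shank is 24.8 mm; it now stands collar-down in the 26 mm ring, the two pins in the double stand were not touched, and the job is handed in.

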